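# Clamp the pump head and pull the start knob

### The arm

A 6-joint arm with a two-finger parallel gripper is mounted at the origin on the work surface. World frame = base frame: x ahead of the robot, y to its left, z up, the work surface at z = 0. Lengths are in m, angles in rad, forces in N, time in s.
With the tool pointing down it reaches from about 0.25 to 0.725 m from the base axis. Payload 4 kg.
Tool frame: the origin (TCP) lies at the very end of the fingers, on their centre line; the grasp point (between the pads) lies 19 mm behind it; z points along the fingers, y is the direction in which the jaws open and shut (so a half turn about z gives the same grasp; the last joint's range is limited). The gripper opens to 85 mm and grips with 20 to 120 N. Pads are 22 mm wide; open, the fingers measure 114 mm over their backs; the gripper's body (76 mm by 85 mm) begins 54 mm behind the grasp point. The pads swing forward as they close: fully open they stand 13 mm farther back than shut.
Start: joints at [-1.239, 0.241, 0.005, 1.335, 0, 1.571], TCP at [0.163, -0.473, 0.231] pointing down, gripper open.
Joint ranges: [-2.72, 2.72], [-1.05, 1.87], [-1.09, 1.28], [-1.99, 2.15], [-1.42, 1.44], [-3.14, 3.14]. Speed limits (rad/s): [2.79, 2.79, 3.14, 3.14, 3.14, 3.14].

### API

Orientations are given as a unit quaternion [x, y, z, w].
In Python, from workcell import bot gives the robot as it stands.
- The arm moves only by the shell command python3 -m crank 'ROWS'. ROWS is JSON, a list that holds one entry, the list of rows, each a list of 5 numbers: the shift along the tool's x, y, z in mm, then the turn about the tool's z in degrees, then the closure in counts, from 0 (fully open) to 255 (shut). In form: [[[tx, ty, tz, turn, grip], ...]]. A call has 1 to 12 rows; each row shifts and turns the pose as measured when the row begins, along the tool's axes as they then stand; what a row does not reach is not made up. A row lasts 1/8 s, in which the tool goes at most 62.5 mm and 10.7 degrees, less where a joint would pass 70% of its speed; a pose out of reach is approached as far as the arm can. A call is refused whole if a number of a shift passes 62.5 or a number of a turn 10.7, either way. A call with a gripper value outside its range is refused whole. The fingers move at their own pace and stop on an object; the grip force is fixed at half the most. Time passes only in rows, so rows that do not move let the fingers close. It gives the time, the measured TCP pose, the force and the opening at its end, in the units of the state.
- bot.get_obs(): the state, without advancing time (a new reading comes with each control period).
- bot.camera(name): name is "side" or "top"; returns a dict with "img" (480x640x3 uint8, blue, green, red), "depth" (480x640 float32, m along the optical axis (not along the pixel's ray), 0 where there is no reading), "fx", "fy", "cx", "cy" (pixels), "R" (3x3) and "t" (3): a world point X has camera coordinates R X + t. Camera axes: x right, y down, z forward; pixel columns grow to the right and rows downward; lengths in m; the calibration is good to about 2 mm. A picture is of the moment at which its call begins.
- bot.job_done(): hands the job in, once; it reports no verdict.
The state is a dict: "clock": time; "joint_pos": joint angles; "joint_vel": joint speeds; "tau": joint torques, N m; "eef_pos": TCP position; "tool_rot": TCP orientation; "ft_force": force on the tool from outside, world axes, zero at the start; "ft_torque": the same for the moment, N m; "grip_width": finger opening in m.
Only numpy, scipy, OpenCV 4.12 (cv2) and the standard library are available. Lean on these libraries where they do the work, as an engineer would, in place of code of your own. Each camera call takes 0.05 s, during which the arm holds its last target.

### The job

Get the tubing pump running: swing the raised clamp arm fully down across the roller head, then pull the larger knob on the sloping front face out as far as it goes, hold it out for about a second to switch the pump on, and let it spring home. Do not pull the smaller knob, and do not disturb the bottle, the beaker or the jar beside the pump.

Things in the scene. Friction and masses are not known exactly. Their poses are not given: they have to be found in the camera images.
- pump: Black bench-top tubing-pump drive, fixed to the bench, 240 mm deep (x -130 to +110 mm), 220 mm wide (y +-110 mm). Origin: centre of its underside; x points from its front to its back, y to its left, z up; its front faces about to the robot's right (-y). Flat top deck 134 mm high (from x -30 mm back). In front the white control face slopes down to 50 mm high at x -130 mm; its outward normal leans 40 degrees from vertical, towards the front.
- bar_mid (a point): Middle of the pump's fixed steel carrying bar: 12 mm thick, 200 mm long along the pump's y, at x -78 mm, z 191 mm of the pump, with side arms to the deck. It hangs over the knobs, so a gripper pointing straight down strikes it: come to a knob square to the sloping face, on the bar's front side, fingers closing along the pump's y.
- start_head (a point): Centre of the head of the START knob: the LARGER of the two black pull knobs on the sloping face, left or right; head 34 mm diameter, 16 mm thick, on a 12 mm stem. Pushed in, this point is 28 mm off the face; it moves with the knob. The knobs' centres are 84 mm apart along the pump's y. z axis = pull direction (outward, square to the face), y axis = the pump's y.
- start (a joint): Travel of the START knob in m: 0 = home (in), 0.014 = fully out against its stop. A return spring pulls it home: 2 N at home, 5.5 N fully out. Held out for a moment it switches the pump on; let go, it springs home by itself.
- prime_head (a point): Centre of the head of the PRIME pull knob: the SMALLER knob on the same face, head 20 mm diameter and 16 mm thick, centre 28 mm off the face. Not to be pulled.
- prime (a joint): Travel of the PRIME knob in m: 0 = home (where it starts and must stay), 0.014 = fully out. Same return spring.
- clamp_hinge (a point): Point on the hinge axis of the pump head's clamp arm, on the left side of the deck, 176 mm above the bench; fixed to the pump, axes as the pump's. The hinge axis is along x. The hinge pin and its fork reach about 10 mm above this point.
- clamp (a joint): Angle of the clamp arm in rad: 0 = fully closed (level, lying across the roller head from left to right, against its stop), growing as its free end is raised; it stops at 1.4. It starts raised and stays where it is left (stiff hinge; about 2 N at the free end moves it).
- clamp_tab (a point): Centre of the top face of the flat thumb tab at the free end of the clamp arm: tab 34 x 34 mm, 8 mm thick, 139 mm from the hinge axis. The arm is a flat bar 22 mm wide, 8 mm thick; the hinge axis is at half its thickness. Axes turn with the arm: -y points from hinge to free end, z is the normal of the upper face.
- bottle_mid (a point): Bystander: amber screw-cap bottle, 64 mm diameter, 140 mm tall; this point is its centre, half-way up. Stands loose on the bench beside the pump.
- beaker_mid (a point): Bystander: white open plastic beaker, 68 mm across the rim, 85 mm tall; this point is its centre, half-way up. Stands loose on the bench beside the pump.
- jar_mid (a point): Bystander: white plastic jar, 50 mm diameter, 60 mm tall; this point is its centre, half-way up. Stands loose on the bench beside the pump.
Things that resemble listed ones, but are neither listed nor needed, are in the scene too. What is shaped like the part that bears bottle_mid but black is not meant. What is shaped like the part that bears jar_mid but pink or turquoise is not meant.

How it is judged:
On the way, in this order (a step that is already met when the one before it is completed fails the run):
1. the clamp arm is fully down while the start knob is still in (value of joint clamp below 0.06 rad and value of joint start below 0.004 m), for 0.2 s.
2. the larger knob is held pulled out (more than 11 of its 14 mm) for half a second with the clamp arm down (value of joint start above 0.011 m and value of joint clamp below 0.06 rad), for 0.5 s.
At the end, for the whole second after the job is handed in: The clamp arm is down (joint below 0.06 rad), the larger knob, after its pull, is back home (less than 3 mm out), the smaller knob is home (less than 4 mm), and the bottle, beaker and jar stand upright (within 0.2 rad) and within 30 mm of where they began (value of joint clamp below 0.06 rad and value of joint start below 0.003 m and value of joint prime below 0.004 m and distance of each of bottle_mid, beaker_mid, jar_mid from where it was at the start of the episode below 0.03 m and angle between each of bottle_mid, beaker_mid, jar_mid's own z axis and vertical below 0.2 rad); the robot touches nothing.
It fails at once if the smaller knob is pulled out (value of joint prime above 0.006 m).
It fails at once if the bottle, beaker or jar is knocked over or shoved more than 30 mm (not (distance of bottle_mid from where it was at the start of the episode below 0.03 m) or not (angle between bottle_mid's own z axis and vertical below 0.2 rad) or not (distance of beaker_mid from where it was at the start of the episode below 0.03 m) or not (angle between beaker_mid's own z axis and vertical below 0.2 rad) or not (distance of jar_mid from where it was at the start of the episode below 0.03 m) or not (angle between jar_mid's own z axis and vertical below 0.2 rad)).
It also fails if it takes over 56 s, if anything falls off the work surface, if the arm or the gripper's body presses on something with over 40 N, if the wrist force passes 120 N, or if a joint passes its speed limit or range.

## Working session

There is one attempt and no reset: what is moved stays moved. The work goes in short steps, Python scripts to look and compute and a shell command to move; the robot and the scene stay as the last step left them, time stands still between calls to the robot, and variables do not carry over. Pictures are saved under pics/ and viewed, and the job is handed in when it is done.

```bash
mkdir -p pics; ls
python3 - <<'E'
from workcell import bot
import cv2,numpy as np
o=bot.get_obs();print({k:np.round(v,3) for k,v in o.items()})
for n in("side","top"):
    c=bot.camera(n);cv2.imwrite(f"pics/{n}0.png",c["img"]);np.savez(f"{n}0.npz",**c)
    print(n,c["fx"],c["cx"],c["cy"],np.round(c["R"],3).tolist(),np.round(c["t"],3))
E
```

```text
pics
{'clock': np.float64(0.0), 'joint_pos': array([-1.239,  0.241,  0.004,  1.335, -0.   ,  1.571]), 'joint_vel': array([-0.001,  0.002, -0.001,  0.002, -0.001,  0.002]), 'tau': array([ 1.0000e-03, -3.7232e+01,  2.5241e+01,  1.7000e-02,  0.0000e+00,
        0.0000e+00]), 'eef_pos': array([ 0.163, -0.472,  0.23 ]), 'tool_rot': array([ 0.986,  0.165, -0.   , -0.001]), 'ft_force': array([-0.369, -0.291, -0.46 ]), 'ft_torque': array([-0.   , -0.028,  0.012]), 'grip_width': np.float64(0.086)}
side 538.8161513897384 320.8721004283549 247.94306924431925 [[0.878, -0.479, -0.007], [-0.337, -0.606, -0.721], [0.341, 0.635, -0.693]] [-0.447  0.412  0.742]
top 483.16071228820886 325.08879245495103 237.03741892967147 [[-0.013, -1.0, 0.024], [-0.993, 0.01, -0.115], [0.114, -0.026, -0.993]] [0.183 0.626 0.969]
```

View pics/side0.png

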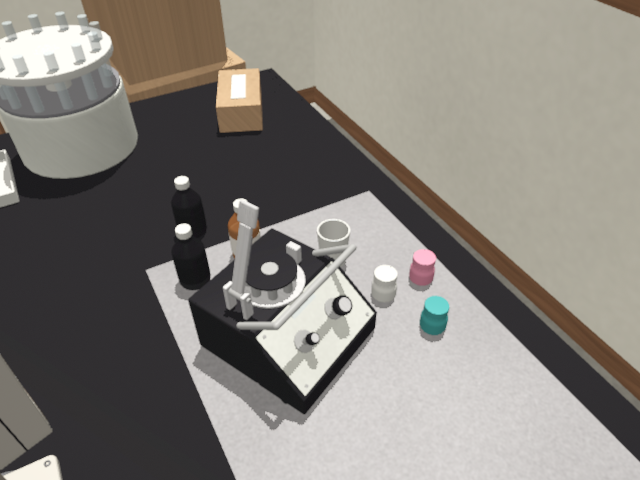

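View pics/top0.png

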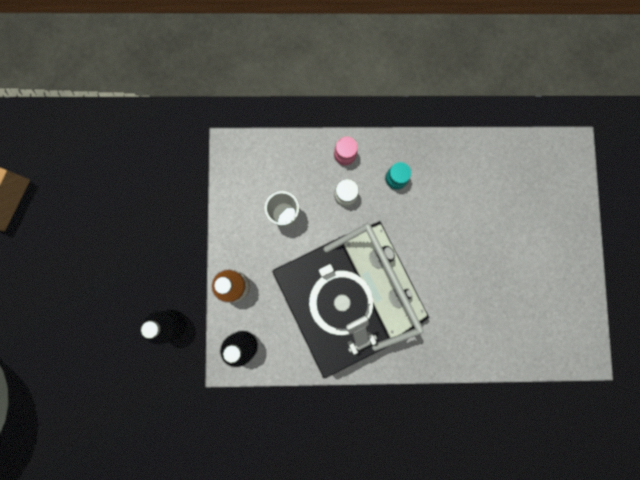

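```bash
cat > h.py <<'E'
import numpy as np,cv2
def ld(n): return np.load(n+".npz")
def ray(c,u,v,z):
    R=c["R"];t=c["t"];d=R.T@np.array([(u-c["cx"])/c["fx"],(v-c["cy"])/c["fy"],1]);o=-R.T@t
    return o+d*(z-o[2])/d[2]
def proj(c,X):
    p=c["R"]@np.asarray(X)+c["t"];return np.array([c["fx"]*p[0]/p[2]+c["cx"],c["fy"]*p[1]/p[2]+c["cy"]])
def dp(c,u,v):
    z=float(c["depth"][int(round(v)),int(round(u))]);return c["R"].T@(np.array([(u-c["cx"])/c["fx"]*z,(v-c["cy"])/c["fy"]*z,z])-c["t"])
E
python3 - <<'E'
from h import *
t=ld("top0");s=ld("side0")
cv2.imwrite("pics/tz.png",cv2.convertScaleAbs(cv2.resize(t["img"][205:395,260:440],None,fx=4,fy=3.15*4/3.15*.78,interpolation=2) if 0 else cv2.resize(t["img"][210:390,250:450],None,fx=3.3,fy=3.3,interpolation=2),alpha=1.6,beta=20))
cv2.imwrite("pics/sz.png",cv2.convertScaleAbs(cv2.resize(s["img"][190:410,180:400],None,fx=2.7,fy=2.7,interpolation=2),alpha=1.6,beta=20))
E
```

```text
(no output)
```

View pics/tz.png

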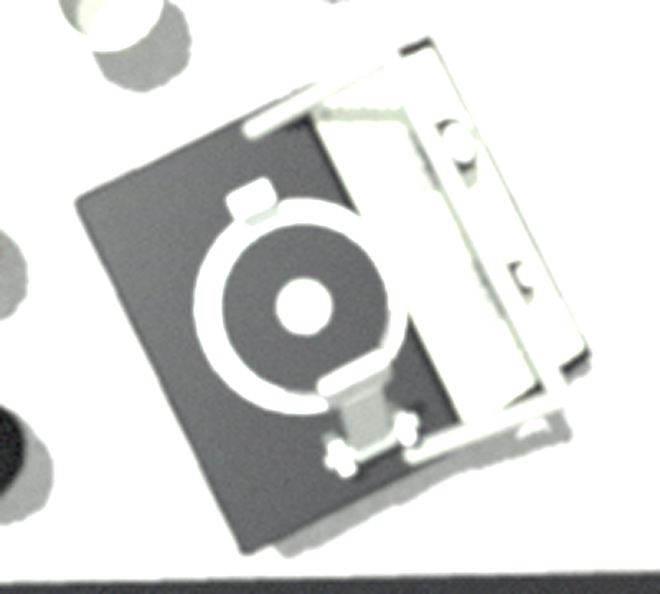

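View pics/sz.png

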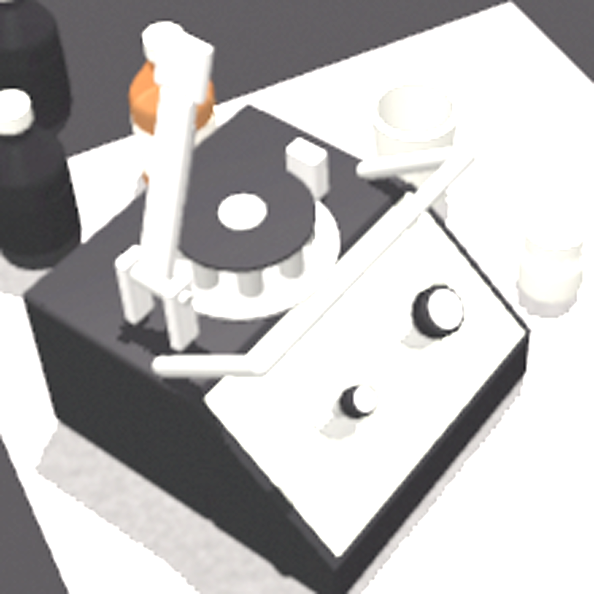

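```bash
cat > fit.py <<'E'
from h import *
from scipy.optimize import least_squares
t=ld("top0");s=ld("side0")
obs=[(t,(.11,-.11,.134),(273.3,271.5)),(t,(.11,.11,.134),(324.5,377.6)),(t,(-.13,-.11,.05),(380.9,222.1)),(t,(-.13,.11,.05),(428.8,316.7)),
(s,(.11,-.11,.134),(272.6,229.6)),(s,(.11,.11,.134),(191.9,298.1)),(s,(-.13,-.11,.05),(375.2,312.2)),(s,(-.13,.11,.05),(307,400.4))]
def W(p,X):
    c,sn=np.cos(p[2]),np.sin(p[2]);return np.array([p[0]+c*X[0]-sn*X[1],p[1]+sn*X[0]+c*X[1],X[2]])
f=lambda p:np.concatenate([proj(c,W(p,X))-o for c,X,o in obs])
r=least_squares(f,[.45,0.,1.57]);P=r.x
n=np.array([-np.sin(np.radians(40)),0,np.cos(np.radians(40))])
if __name__=="__main__":
    print(P,np.round(r.fun,1))
    for o in obs: print(o[1], np.round(ray(o[0],*o[2],o[1][2]),4),np.round(W(P,o[1]),4))
    fc=np.array([-.08,0,.092]) # face mid (x -130,z50)-(−30,134)
    for y in(-.042,.042):
        X=fc+[0,y,0]+.028*n; print("knob guess",X,W(P,X),proj(t,W(P,X)),proj(s,W(P,X)))
    for y in(-.1,0,.1): print("bar",proj(t,W(P,(-.078,y,.191))),proj(s,W(P,(-.078,y,.191))))
E
python3 fit.py
```

```text
[0.50605384 0.1304748  2.02100577] [-1.5 -1.9  0.5  1.2 -0.3 -2.6  1.8 -0.4 -0.3 -3.1 -4.3  1.   3.4 -0.
 -1.3  1.1]
(0.11, -0.11, 0.134) [0.5537 0.2746 0.134 ] [0.5572 0.2774 0.134 ]
(0.11, 0.11, 0.134) [0.3613 0.1826 0.134 ] [0.3591 0.1816 0.134 ]
(-0.13, -0.11, 0.05) [0.6562 0.0609 0.05  ] [0.6617 0.0613 0.05  ]
(-0.13, 0.11, 0.05) [ 0.4629 -0.0308  0.05  ] [ 0.4636 -0.0344  0.05  ]
(0.11, -0.11, 0.134) [0.554  0.2691 0.134 ] [0.5572 0.2774 0.134 ]
(0.11, 0.11, 0.134) [0.3661 0.1803 0.134 ] [0.3591 0.1816 0.134 ]
(-0.13, -0.11, 0.05) [0.6562 0.0642 0.05  ] [0.6617 0.0613 0.05  ]
(-0.13, 0.11, 0.05) [ 0.4662 -0.0336  0.05  ] [ 0.4636 -0.0344  0.05  ]
knob guess [-0.09799805 -0.042       0.11344924] [0.58651305 0.06051814 0.11344924] [386.67855176 253.40688523] [343.71573043 305.23841989]
knob guess [-0.09799805  0.042       0.11344924] [0.51088315 0.0239652  0.11344924] [407.03646796 293.06598166] [314.17737898 338.59605369]
bar [368.13000362 225.39294009] [354.25856995 247.46039332]
bar [394.31803864 276.49830738] [318.95389746 284.11489424]
bar [421.08425722 328.73198703] [278.32743511 326.29465679]
```

```bash
cat > tri.py <<'E'
from fit import *
def tri(a,b):
    A=[]
    for c,(u,v) in((t,a),(s,b)):
        M=np.c_[c["R"],c["t"]];x=(u-c["cx"])/c["fx"];y=(v-c["cy"])/c["fy"]
        A+=[x*M[2]-M[0],y*M[2]-M[1]]
    A=np.array(A);X=np.linalg.lstsq(A[:,:3],-A[:,3],rcond=None)[0];return X
def inv(X):
    c,sn=np.cos(P[2]),np.sin(P[2]);d=X[:2]-P[:2];return np.array([c*d[0]+sn*d[1],-sn*d[0]+c*d[1],X[2]])
E
python3 - <<'E'
from tri import *
# the 4 knob pts
for nm,a,b in(("startcap",(390.3,253.3),(345.5,305)),("primecap",(409.7,294.8),(315.9,338.1)),("tab",(356.7,322.7),(250.4,212)),("hinge",(362.7,344.8),(241,293.7)),("hub",(342,303),(269.7,268.5))):
    X=tri(a,b);print(nm,np.round(X,4),"pump",np.round(inv(X),4),"err",np.round(proj(t,X)-a,1),np.round(proj(s,X)-b,1))
for nm,c,u,v in(("startcap t",t,390,253),("startcap s",s,345,305),("prime s",s,316,338),("tab t",t,357,323),("tab s",s,250,212),("bar s",s,319,284),("bar t",t,394,276),("hinge t",t,362,345)):
    X=dp(c,u,v);print(nm,np.round(X,4),np.round(inv(X),4))
E
```

```text
startcap [0.5862 0.0546 0.1203] pump [-0.1031 -0.0392  0.1203] err [ 0.  -0.1] [-0.1  0. ]
primecap [0.5095 0.0196 0.1204] pump [-0.1013  0.0452  0.1204] err [ 0.4 -1. ] [-1.3  0.2]
tab [0.4698 0.1374 0.3082] pump [0.022  0.0296 0.3082] err [ 0.2 -0.5] [-0.6  0.1]
hinge [0.4267 0.1149 0.1763] pump [0.0205 0.0782 0.1763] err [ 0.8 -2.3] [-2.7  0.2]
hub [0.4955 0.1504 0.1662] pump [0.0225 0.0009 0.1662] err [ 0.1 -0.2] [-0.2  0. ]
startcap t [0.5867 0.0552 0.1198] [-0.1029 -0.0398  0.1198]
startcap s [0.5864 0.0563 0.1186] [-0.1018 -0.04    0.1186]
prime s [0.5123 0.0203 0.1184] [-0.1019  0.0423  0.1184]
tab t [0.4696 0.1386 0.3231] [0.0232 0.0293 0.3231]
tab s [0.4674 0.1294 0.3152] [0.0158 0.0353 0.3152]
bar s [0.5389 0.0579 0.1941] [-0.0796  0.002   0.1941]
bar t [0.5407 0.0615 0.1956] [-0.0771 -0.0012  0.1956]
hinge t [0.4241 0.119  0.1904] [0.0253 0.0788 0.1904]
```

```bash
python3 -m crank '[[[0,0,-10,-10.7,255],[0,0,-10,-10.7,255],[0,0,-10,-10.7,255],[0,0,-10,-10.7,255],[0,0,-10,-10.7,255],[0,0,-10,-10.7,255],[0,0,-10,-10.7,255],[0,0,-10,-10.7,255],[0,0,0,-10.7,255]]]'
cat > st.py <<'E'
from tri import *
from workcell import bot
from scipy.spatial.transform import Rotation as Ro
o=bot.get_obs();R=Ro.from_quat(o["tool_rot"]).as_matrix()
p=inv(o["eef_pos"]);c,sn=np.cos(P[2]),np.sin(P[2]);Rp=np.array([[c,sn,0],[-sn,c,0],[0,0,1]])
print("clk",round(float(o["clock"]),2),"q",np.round(o["joint_pos"],3),"tcp",np.round(o["eef_pos"],4),"F",np.round(o["ft_force"],1),"w",round(float(o["grip_width"]),4))
print("pump TCP mm",np.round(p*1e3,1));print("tool axes in pump (cols)\n",np.round(Rp@R,3))
def to(X): return np.round(R.T@Rp.T@(np.array(X)/1e3-p)*1e3,1)
E
python3 -c "
from st import *
print(to([22,105,285]))"
```

```text
clock: 1.23
eef_pos: [0.1618, -0.4696, 0.3077]
tool_rot: [0.53, 0.848, 0.004, -0.006]
ft_force: [0.2, -0.0, 0.0]
grip_width: 0.0001
clk 1.23 q [-1.239  0.227  0.184  1.542  0.    -0.122] tcp [ 0.1618 -0.4696  0.3077] F [ 0.2 -0.   0. ] w 0.0001
pump TCP mm [-390.5  571.1  307.7]
tool axes in pump (cols)
 [[ 1.     0.004  0.014]
 [ 0.004 -1.    -0.002]
 [ 0.014  0.002 -1.   ]]
[410.4 467.6  29.3]
```

```bash
python3 -m crank '[[[41,46,0,0,255],[41,46,0,0,255],[41,46,0,0,255],[41,46,0,0,255],[41,46,0,0,255],[41,46,0,0,255],[41,46,0,0,255],[41,46,0,0,255],[41,40,0,0,255],[20,10,0,0,255]]]'
python3 -c "
from st import *
print(to([22,105,285]))"
```

```text
clock: 2.48
eef_pos: [0.3702, 0.0733, 0.3109]
tool_rot: [0.532, 0.847, 0.006, -0.007]
ft_force: [-0.7, 0.6, 0.9]
grip_width: -0.0
clk 2.48 q [ 0.181 -0.026 -0.093  1.506  0.018  1.303] tcp [0.3702 0.0733 0.3109] F [-0.7  0.6  0.9] w -0.0
pump TCP mm [  7.6 147.2 310.9]
tool axes in pump (cols)
 [[ 1.    -0.002  0.018]
 [-0.002 -1.    -0.003]
 [ 0.018  0.003 -1.   ]]
[14.  42.1 26.3]
```

```bash
python3 -m crank '[[[14,40,20,0,255],[0,20,0,0,255],[0,20,0,0,255],[0,0,0,0,255]]]'
python3 -c "
from st import *
print(to([22,29,283]))
c=bot.camera('side');cv2.imwrite('pics/s1.png',c['img'][100:400,100:500])"
```

```text
clock: 2.98
eef_pos: [0.4363, 0.1253, 0.2889]
tool_rot: [0.529, 0.848, 0.005, -0.008]
ft_force: [-0.7, -0.0, -0.2]
grip_width: 0.0003
clk 2.98 q [0.267 0.134 0.022 1.463 0.018 1.383] tcp [0.4363 0.1253 0.2889] F [-0.7 -0.  -0.2] w 0.0003
pump TCP mm [ 25.7  65.1 288.9]
tool axes in pump (cols)
 [[ 1.     0.005  0.019]
 [ 0.005 -1.     0.001]
 [ 0.019 -0.001 -1.   ]]
[-4.  36.   5.8]
```

View pics/s1.png

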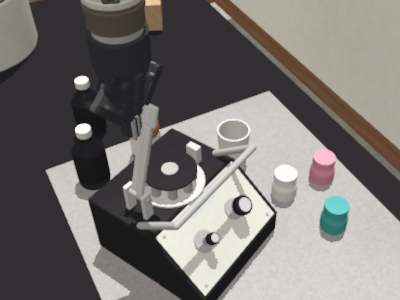

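```bash
python3 -m crank '[[[-4,18,2,0,255],[0,18,4,0,255],[0,12,8,0,255],[0,12,8,0,255],[0,10,10,0,255],[0,10,11,0,255]]]'
python3 -c "
from st import *
print(to([22,-21,228]))
c=bot.camera('side');cv2.imwrite('pics/s2.png',c['img'][100:400,100:500])"
```

```text
clock: 3.78
eef_pos: [0.509, 0.1566, 0.2442]
tool_rot: [0.53, 0.848, 0.003, -0.009]
ft_force: [-1.0, -0.6, -0.0]
grip_width: -0.0
clk 3.77 q [0.289 0.306 0.126 1.397 0.018 1.406] tcp [0.509  0.1566 0.2442] F [-1.  -0.6 -0. ] w -0.0
pump TCP mm [ 22.3 -14.  244.2]
tool axes in pump (cols)
 [[ 1.     0.003  0.018]
 [ 0.003 -1.     0.003]
 [ 0.018 -0.003 -1.   ]]
[-0.6  7.  16.2]
```

View pics/s2.png

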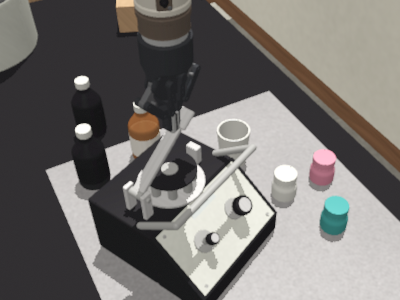

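```bash
python3 -m crank '[[[0,7,16,0,255],[0,5,15,0,255],[0,2,15,0,255],[0,0,12,0,255],[0,0,8,0,255],[0,0,6,0,255]]]'; python3 -m crank '[[[0,0,4,0,255],[0,0,4,0,255]]]'
python3 -c "
from st import *"
```

```text
clock: 4.58
eef_pos: [0.5233, 0.1652, 0.1794]
tool_rot: [0.53, 0.848, 0.008, -0.005]
ft_force: [-11.2, -4.3, 33.7]
grip_width: -0.0001
clock: 4.82
eef_pos: [0.5232, 0.1651, 0.1798]
tool_rot: [0.53, 0.848, 0.011, -0.002]
ft_force: [-6.5, -2.6, 18.4]
grip_width: -0.0
clk 4.83 q [0.296 0.351 0.021 1.226 0.018 1.414] tcp [0.5232 0.1651 0.1798] F [-6.5 -2.6 18.4] w -0.0
pump TCP mm [ 23.8 -30.5 179.8]
tool axes in pump (cols)
 [[ 1.     0.003  0.015]
 [ 0.003 -1.    -0.017]
 [ 0.015  0.017 -1.   ]]
```

```bash
python3 -m crank '[[[0,0,-30,0,255],[0,0,-50,0,255],[0,0,-40,0,255],[-41,-46,0,0,255],[-41,-46,0,0,255],[-41,-46,0,0,255],[-41,-46,0,0,255],[-41,-46,0,0,255],[-41,-46,0,0,255],[-41,-46,0,0,255],[-41,-46,0,0,255]]]'
python3 -c "
from st import *
c=bot.camera('side');cv2.imwrite('pics/s3.png',c['img'][100:400,100:500])"
```

```text
clock: 6.2
eef_pos: [0.3313, -0.2986, 0.2882]
tool_rot: [0.526, 0.851, 0.012, -0.001]
ft_force: [1.6, -0.4, 0.3]
grip_width: 0.0003
clk 6.2 q [-0.749  0.12   0.004  1.461  0.023  0.358] tcp [ 0.3313 -0.2986  0.2882] F [ 1.6 -0.4  0.3] w 0.0003
pump TCP mm [-310.3  344.1  288.2]
tool axes in pump (cols)
 [[ 1.     0.013  0.015]
 [ 0.013 -1.    -0.019]
 [ 0.014  0.019 -1.   ]]
```

View pics/s3.png

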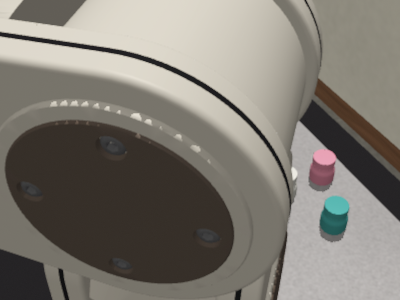

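```bash
python3 -m crank '[[[0,-56,0,0,255],[0,-56,0,0,255],[0,-56,0,0,255],[50,-8,0,0,255],[50,0,0,0,255]]]'
python3 -c "
from st import *"
python3 -m crank '[[[30,0,0,0,255],[30,0,0,0,255],[30,0,0,0,255]]]'
python3 -c "
from st import *
c=bot.camera('top');cv2.imwrite('pics/t3.png',c['img'])"
```

```text
clock: 6.88
eef_pos: [0.1209, -0.2941, 0.2817]
tool_rot: [0.532, 0.847, 0.01, -0.003]
ft_force: [-0.9, 1.1, 1.6]
grip_width: -0.0003
clk 6.88 q [-1.193 -0.13  -0.261  1.457  0.012 -0.071] tcp [ 0.1209 -0.2941  0.2817] F [-0.9  1.1  1.6] w -0.0003
pump TCP mm [-214.7  531.5  281.7]
tool axes in pump (cols)
 [[ 1.    -0.001  0.017]
 [-0.001 -1.    -0.014]
 [ 0.017  0.014 -1.   ]]
clock: 7.25
eef_pos: [0.0796, -0.2077, 0.2815]
tool_rot: [0.533, 0.846, 0.011, -0.004]
ft_force: [0.6, 0.3, -0.2]
grip_width: 0.0001
clk 7.25 q [-1.221 -0.331 -0.405  1.517  0.012 -0.098] tcp [ 0.0796 -0.2077  0.2815] F [ 0.6  0.3 -0.2] w 0.0001
pump TCP mm [-118.9  531.1  281.5]
tool axes in pump (cols)
 [[ 1.    -0.003  0.019]
 [-0.003 -1.    -0.014]
 [ 0.019  0.014 -1.   ]]
```

View pics/t3.png

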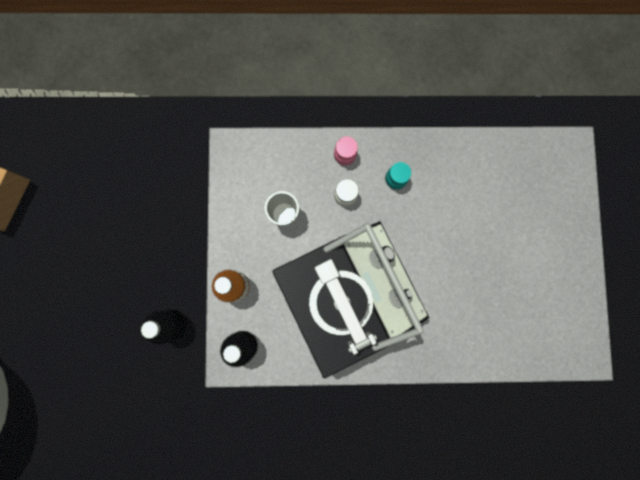

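```bash
python3 -m crank '[[[0,0,-50,0,255],[0,0,-50,0,255],[0,0,-50,0,255],[10,58,-10,0,255],[10,58,0,0,255],[10,58,0,0,255],[20,55,0,0,255],[50,30,0,0,255],[50,20,0,0,255],[50,0,0,0,255],[0,0,0,0,255]]]'
python3 -m crank '[[[0,0,0,-10.7,255],[0,0,0,-10.7,255],[0,0,0,-10.7,255],[0,0,0,-10.7,255],[0,0,0,-10.7,255],[0,0,0,-10.7,255],[0,0,0,-10.7,255],[0,0,0,-10.7,255],[0,0,0,-10.7,255],[0,0,0,-10.7,255],[0,0,0,-10.7,255],[0,0,0,-10.7,255]]]'
python3 -m crank '[[[0,0,0,-10.7,255],[0,0,0,-10.7,255],[0,0,0,-10.7,255],[0,0,0,-10.7,255],[0,0,0,-10.7,255]]]'
python3 -c "
from st import *
c=bot.camera('top');cv2.imwrite('pics/t4.png',c['img'])"
```

```text
clock: 8.68
eef_pos: [0.2468, 0.0999, 0.4472]
tool_rot: [0.54, 0.842, 0.013, -0.007]
ft_force: [0.3, -0.4, 0.3]
grip_width: 0.0002
clock: 10.18
eef_pos: [0.2498, 0.0887, 0.4431]
tool_rot: [-0.523, 0.852, 0.01, 0.007]
ft_force: [-0.5, 0.0, -0.4]
grip_width: 0.0003
clock: 10.8
eef_pos: [0.2513, 0.0829, 0.4414]
tool_rot: [0.852, -0.524, -0.005, -0.009]
ft_force: [-0.3, -0.5, 1.0]
grip_width: 0.0002
clk 10.8 q [ 0.296 -0.224  0.079  1.867  0.02  -1.743] tcp [0.2513 0.0829 0.4414] F [-0.3 -0.5  1. ] w 0.0002
pump TCP mm [ 68.  250.  441.4]
tool axes in pump (cols)
 [[-1.    -0.018  0.019]
 [-0.018  1.    -0.01 ]
 [-0.019 -0.011 -1.   ]]
```

```bash
python3 -c "
from tri import *
for u,v in((15,60),(70,25),(105,60),(120,130),(40,150),(5,200),(30,430)): X=dp(s,u,v);print(u,v,np.round(X,3),np.round(inv(X),3))"
python3 -m crank '[[[-58,5,0,0,255],[-58,10,0,0,255],[-58,15,0,0,255],[-50,35,0,0,255],[-30,50,0,0,255],[-25,50,0,0,255],[-25,50,0,0,255],[-20,50,0,0,255],[0,0,0,0,255]]]'
python3 -c "
from st import *"
```

```text
15 60 [0.232 0.857 0.302] [ 0.773 -0.069  0.302]
70 25 [0.376 1.092 0.268] [ 0.923 -0.302  0.268]
105 60 [0.412 0.875 0.254] [ 0.711 -0.24   0.254]
120 130 [0.397 0.855 0.081] [ 0.7   -0.217  0.081]
40 150 [0.206 0.855 0.083] [ 0.783 -0.045  0.083]
5 200 [0.095 0.798 0.013] [0.78  0.079 0.013]
30 430 [ 0.131 -0.025  0.252] [0.023 0.406 0.252]
clock: 11.98
eef_pos: [-0.1322, 0.2671, 0.4396]
tool_rot: [0.836, -0.548, -0.003, -0.009]
ft_force: [1.2, -0.1, 0.3]
grip_width: 0.0001
clk 11.97 q [ 2.043 -0.166  0.118  1.84  -0.012  0.062] tcp [-0.1322  0.2671  0.4396] F [ 1.2 -0.1  0.3] w 0.0001
pump TCP mm [400.7 515.2 439.6]
tool axes in pump (cols)
 [[-0.999  0.04   0.015]
 [ 0.04   0.999 -0.012]
 [-0.015 -0.012 -1.   ]]
```

```bash
python3 -m crank '[[[0,0,-40,0,255],[0,0,-40,0,255],[0,0,-40,0,255],[0,0,-40,0,255],[0,0,-40,0,255]]]'
python3 -c "
from st import *"
python3 -m crank '[[[0,0,-20,0,255],[0,0,-20,0,255],[0,0,-20,0,255]]]'
python3 -c "
from st import *"
```

```text
clock: 12.6
eef_pos: [-0.1283, 0.2698, 0.5716]
tool_rot: [0.83, -0.556, -0.027, -0.024]
ft_force: [-0.1, 0.9, 0.3]
grip_width: -0.0003
clk 12.6 q [ 2.03  -0.075  0.574  2.149 -0.015  0.069] tcp [-0.1283  0.2698  0.5716] F [-0.1  0.9  0.3] w -0.0003
pump TCP mm [401.4 510.5 571.6]
tool axes in pump (cols)
 [[-0.996  0.061  0.07 ]
 [ 0.06   0.998 -0.015]
 [-0.071 -0.01  -0.997]]
clock: 12.98
eef_pos: [-0.1263, 0.2682, 0.5849]
tool_rot: [0.828, -0.557, -0.045, -0.035]
ft_force: [-0.1, 0.5, 1.0]
grip_width: -0.0001
clk 12.97 q [ 2.027 -0.092  0.598  2.149 -0.015  0.068] tcp [-0.1263  0.2682  0.5849] F [-0.1  0.5  1. ] w -0.0001
pump TCP mm [399.2 509.4 584.9]
tool axes in pump (cols)
 [[-0.992  0.064  0.112]
 [ 0.063  0.998 -0.015]
 [-0.112 -0.008 -0.994]]
```

```bash
python3 -m crank '[[[0,0,-60,0,255],[0,0,-60,0,255],[0,0,-60,0,255],[0,0,-60,0,255]]]'
python3 -c "
from st import *"
```

```text
clock: 13.48
eef_pos: [-0.1195, 0.2538, 0.6439]
tool_rot: [0.822, -0.551, -0.123, -0.079]
ft_force: [0.6, 1.0, 0.1]
grip_width: 0.0001
clk 13.47 q [ 2.026 -0.168  0.703  2.149 -0.014  0.064] tcp [-0.1195  0.2538  0.6439] F [0.6 1.  0.1] w 0.0001
pump TCP mm [383.3 509.6 643.9]
tool axes in pump (cols)
 [[-0.956  0.06   0.288]
 [ 0.059  0.998 -0.013]
 [-0.289  0.005 -0.957]]
```

```bash
python3 -m crank '[[[-18,0,-58,0,255],[-18,0,-58,0,255],[-20,0,-58,0,255],[-20,0,-58,0,255],[-25,0,-56,0,255]]]'
python3 -c "
from st import *"
```

```text
clock: 14.1
eef_pos: [-0.1224, 0.2712, 0.736]
tool_rot: [0.801, -0.536, -0.225, -0.141]
ft_force: [0.4, -0.5, 0.3]
grip_width: 0.0001
clk 14.1 q [ 1.997e+00 -1.520e-01  9.650e-01  2.149e+00 -2.000e-03  3.500e-02] tcp [-0.1224  0.2712  0.736 ] F [ 0.4 -0.5  0.3] w 0.0001
pump TCP mm [400.2 504.6 736. ]
tool axes in pump (cols)
 [[-0.857  0.055  0.512]
 [ 0.055  0.998 -0.014]
 [-0.512  0.016 -0.859]]
```

```bash
python3 -m crank '[[[-30,0,-54,-2,255],[-30,0,-54,-2,255],[-32,0,-52,0,255],[0,0,0,0,255]]]'
python3 -c "
from st import *"
```

```text
clock: 14.6
eef_pos: [-0.1239, 0.2739, 0.794]
tool_rot: [0.8, -0.495, -0.281, -0.19]
ft_force: [0.3, 0.6, 0.3]
grip_width: -0.0001
clk 14.6 q [ 2.    -0.134  1.137  2.15  -0.005 -0.035] tcp [-0.1239  0.2739  0.794 ] F [0.3 0.6 0.3] w -0.0001
pump TCP mm [403.3 504.8 794. ]
tool axes in pump (cols)
 [[-0.771 -0.003  0.637]
 [-0.019  1.    -0.018]
 [-0.637 -0.026 -0.77 ]]
```

```bash
python3 -c "
from st import *
print(to([250,300,500]));print(to([-50,150,420])-to([250,300,500]),to([-194,-41,228])-to([-50,150,420]))"
```

```text
clk 14.6 q [ 2.    -0.134  1.137  2.15  -0.005 -0.035] tcp [-0.1239  0.2739  0.794 ] F [0.3 0.6 0.3] w -0.0001
pump TCP mm [403.3 504.8 794. ]
tool axes in pump (cols)
 [[-0.771 -0.003  0.637]
 [-0.019  1.    -0.018]
 [-0.637 -0.026 -0.77 ]]
[ 309.3 -196.5  132.4]
[ 285.1 -146.8 -126.9] [ 236.9 -185.5   59.5]
```

```bash
python3 -m crank '[[[50,-25,20,0,255],[50,-30,20,0,255],[50,-30,20,0,255],[50,-30,20,0,255],[50,-30,20,0,255],[50,-30,20,0,255],[30,-20,10,0,255]]]'
python3 -c "
from st import *
print(to([-50,150,420]))"
```

```text
clock: 15.48
eef_pos: [0.0662, 0.2243, 0.5721]
tool_rot: [0.815, -0.489, -0.257, -0.174]
ft_force: [0.5, 1.2, 0.3]
grip_width: -0.0
clk 15.47 q [ 0.413 -0.353  0.208  2.149  0.63  -1.654] tcp [0.0662 0.2243 0.5721] F [0.5 1.2 0.3] w -0.0
pump TCP mm [275.9 355.2 572.1]
tool axes in pump (cols)
 [[-0.807 -0.03   0.59 ]
 [-0.043  0.999 -0.008]
 [-0.589 -0.032 -0.808]]
[ 361.4 -190.4  -67.6]
```

```bash
python3 -m crank '[[[40,-45,0,0,255],[45,-40,0,0,255],[45,-40,0,0,255],[50,-30,0,0,255]]]'
python3 -c "
from st import *
print(to([-50,150,420]))"
```

```text
clock: 15.98
eef_pos: [0.2777, 0.1645, 0.467]
tool_rot: [0.814, -0.49, -0.257, -0.176]
ft_force: [0.5, 0.2, -0.4]
grip_width: 0.0002
clk 15.97 q [ 0.004 -0.005  0.166  2.036  0.569 -2.141] tcp [0.2777 0.1645 0.467 ] F [ 0.5  0.2 -0.4] w 0.0002
pump TCP mm [130.  190.8 467. ]
tool axes in pump (cols)
 [[-0.806 -0.026  0.591]
 [-0.041  0.999 -0.013]
 [-0.59  -0.035 -0.806]]
[174.5 -34.5 -68. ]
```

```bash
python3 -m crank '[[[45,-10,-17,0,255],[45,-10,-17,0,255],[45,-10,-17,0,200],[40,-5,-17,0,150],[50,-35,0,0,100],[50,-35,0,0,100],[50,-35,0,0,100],[40,-35,0,0,100]]]'
python3 -c "
from st import *
print(to([-194,-41,228]))
c=bot.camera('side');cv2.imwrite('pics/s5.png',c['img'])"
```

```text
clock: 16.98
eef_pos: [0.5924, -0.0574, 0.2955]
tool_rot: [0.812, -0.494, -0.258, -0.176]
ft_force: [0.4, 0.0, 0.3]
grip_width: 0.0519
clk 16.98 q [-0.321  0.818  0.932  2.149  0.451 -2.478] tcp [ 0.5924 -0.0574  0.2955] F [0.4 0.  0.3] w 0.0519
pump TCP mm [-206.7    4.   295.5]
tool axes in pump (cols)
 [[-0.805 -0.017  0.593]
 [-0.032  0.999 -0.015]
 [-0.593 -0.031 -0.805]]
[ 31.3 -43.1  62.5]
```

View pics/s5.png

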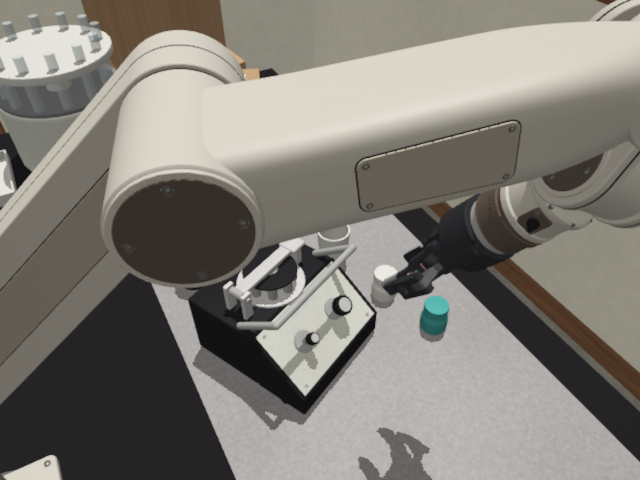

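```bash
python3 -m crank '[[[20,-22,20,0,100],[15,-20,25,0,100],[0,0,0,0,100]]]'
python3 -c "
from st import *
print(to([-128,-41,153]))"
```

```text
clock: 17.4
eef_pos: [0.6348, -0.0393, 0.2193]
tool_rot: [0.808, -0.495, -0.269, -0.173]
ft_force: [-0.3, -0.2, -0.3]
grip_width: 0.0521
clk 17.4 q [-0.28   0.941  0.972  2.072  0.47  -2.436] tcp [ 0.6348 -0.0393  0.2193] F [-0.3 -0.2 -0.3] w 0.0521
pump TCP mm [-208.9  -42.1  219.3]
tool axes in pump (cols)
 [[-0.795 -0.017  0.607]
 [-0.021  1.    -0.   ]
 [-0.607 -0.013 -0.795]]
[-24.1   0.6 101.8]
```

```bash
python3 -m crank '[[[-12,0,35,0,100],[-12,0,35,0,100],[0,0,15,0,100],[0,0,0,0,100]]]'
python3 -c "
from st import *
print(to([-90,-40,102]))
zt=(Rp@R)[:,2];print(to(np.array([-98,-40,113.4])))
c=bot.camera('side');cv2.imwrite('pics/s6.png',cv2.resize(c['img'][200:400,240:480],None,fx=3,fy=3))
c=bot.camera('top');cv2.imwrite('pics/t6.png',cv2.resize(c['img'][200:360,300:480],None,fx=3.5,fy=3.5))"
```

```text
clock: 17.9
eef_pos: [0.6011, 0.0233, 0.1698]
tool_rot: [0.808, -0.496, -0.268, -0.174]
ft_force: [-0.7, -0.9, 0.7]
grip_width: 0.0518
clk 17.9 q [-0.206  0.801  0.573  1.774  0.502 -2.359] tcp [0.6011 0.0233 0.1698] F [-0.7 -0.9  0.7] w 0.0518
pump TCP mm [-137.9  -38.9  169.8]
tool axes in pump (cols)
 [[-0.796 -0.014  0.605]
 [-0.021  1.    -0.004]
 [-0.605 -0.015 -0.796]]
[ 2.9 -0.7 83. ]
[ 2.3 -0.8 69. ]
```

View pics/s6.png

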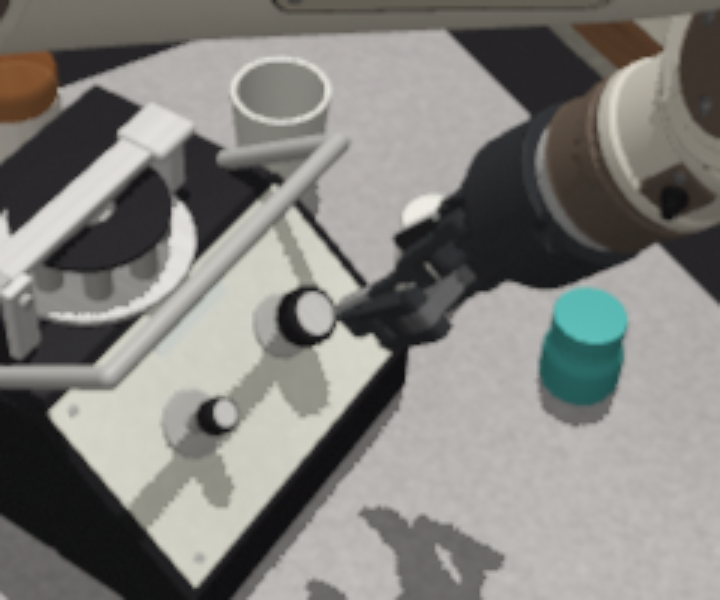

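View pics/t6.png

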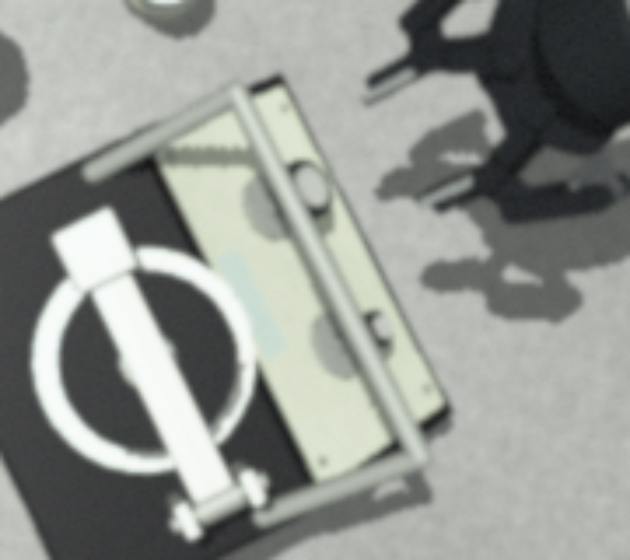

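```bash
python3 -m crank '[[[1,0,25,0,100],[1,0,25,0,100],[1,-1,20,0,100],[0,0,8,0,100],[0,0,0,0,100]]]'
python3 -c "
from st import *
print(to([-90,-40,102]))
c=bot.camera('side');cv2.imwrite('pics/s7.png',cv2.resize(c['img'][240:380,260:440],None,fx=4,fy=4))
c=bot.camera('top');cv2.imwrite('pics/t7.png',cv2.resize(c['img'][200:360,300:480],None,fx=3.5,fy=3.5))"
```

```text
clock: 18.62
eef_pos: [0.5894, 0.059, 0.1114]
tool_rot: [0.808, -0.498, -0.26, -0.177]
ft_force: [-0.6, -0.7, 0.5]
grip_width: 0.0517
clk 18.62 q [-0.159  0.777  0.381  1.561  0.523 -2.302] tcp [0.5894 0.059  0.1114] F [-0.6 -0.7  0.5] w 0.0517
pump TCP mm [-100.6  -43.9  111.4]
tool axes in pump (cols)
 [[-0.802 -0.008  0.597]
 [-0.023  1.    -0.018]
 [-0.596 -0.028 -0.802]]
[-3.   4.1 13.9]
```

View pics/s7.png

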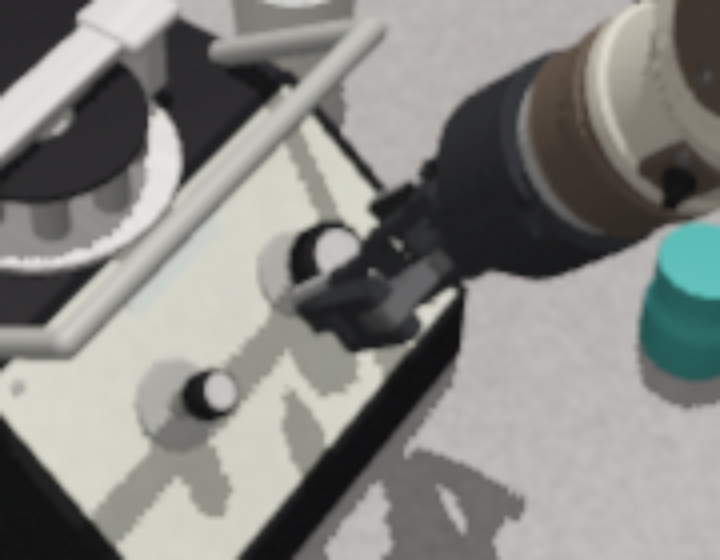

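View pics/t7.png

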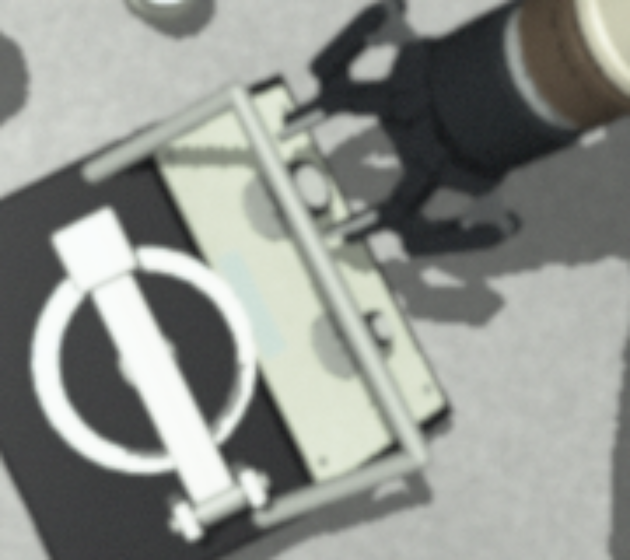

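```bash
python3 -m crank '[[[-2,3,9,0,100],[-1,1,7,0,100],[0,0,0,0,100],[0,0,0,0,150],[0,0,0,0,255],[0,0,0,0,255],[0,0,0,0,255],[0,0,0,0,255]]]'
python3 -c "
from st import *
print(to([-90,-40,102]))
c=bot.camera('side');cv2.imwrite('pics/s8.png',cv2.resize(c['img'][240:380,260:440],None,fx=4,fy=4))"
```

```text
clock: 19.73
eef_pos: [0.5829, 0.0678, 0.1016]
tool_rot: [0.809, -0.498, -0.257, -0.179]
ft_force: [1.4, 0.6, 0.7]
grip_width: 0.0317
clk 19.73 q [-0.148  0.763  0.329  1.511  0.529 -2.289] tcp [0.5829 0.0678 0.1016] F [1.4 0.6 0.7] w 0.0317
pump TCP mm [-89.9 -41.9 101.6]
tool axes in pump (cols)
 [[-0.804 -0.006  0.595]
 [-0.025  0.999 -0.024]
 [-0.594 -0.034 -0.804]]
[-0.2  1.9 -0.5]
```

View pics/s8.png

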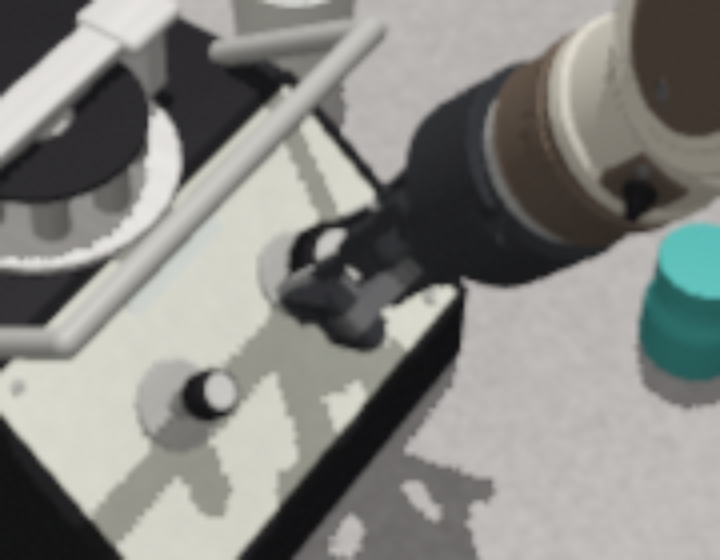

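```bash
python3 -m crank '[[[0,0,-5,0,255],[0.5,0,-5,0,255],[0.5,0,-4,0,255],[0,0,0,0,255]]]'
python3 -c "
from st import *
n3=np.array([-.643,0,.766]);print('off head0 along n',(p*1e3-[-89.9,-41.9,101.6])@n3)
c=bot.camera('side');cv2.imwrite('pics/s9.png',cv2.resize(c['img'][240:380,260:440],None,fx=4,fy=4))"
```

```text
clock: 20.27
eef_pos: [0.5864, 0.0605, 0.1113]
tool_rot: [0.809, -0.497, -0.259, -0.179]
ft_force: [1.1, 3.8, -4.7]
grip_width: 0.032
clk 20.27 q [-0.159  0.768  0.363  1.549  0.526 -2.302] tcp [0.5864 0.0605 0.1113] F [ 1.1  3.8 -4.7] w 0.032
pump TCP mm [-98.  -41.9 111.3]
tool axes in pump (cols)
 [[-0.802 -0.007  0.597]
 [-0.025  0.999 -0.022]
 [-0.596 -0.033 -0.802]]
off head0 along n 12.65130399918536
```

View pics/s9.png

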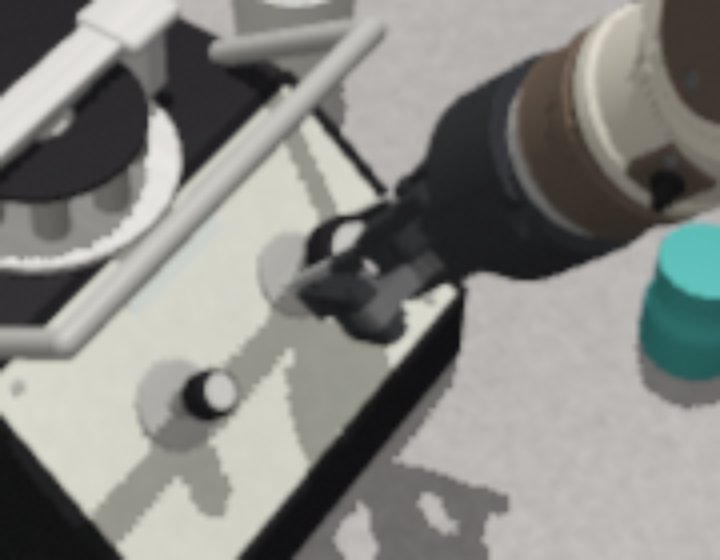

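```bash
python3 -m crank '[[[0,0,-2,0,255],[0,0,-1,0,255],[0,0,-1,0,255],[0,0,-1,0,255]]]'
python3 -c "
from st import *
n3=np.array([-.643,0,.766]);print((p*1e3-[-89.9,-41.9,101.6])@n3)"
python3 -m crank '[[[0,0,-0.5,0,255],[0,0,-0.5,0,255],[0,0,-0.5,0,255],[0,0,-0.5,0,255],[0,0,-0.5,0,255],[0,0,-0.5,0,255],[0,0,-0.5,0,255],[0,0,-0.5,0,255],[0,0,-0.5,0,255]]]'
python3 -c "
from st import *
n3=np.array([-.643,0,.766]);print((p*1e3-[-89.9,-41.9,101.6])@n3)
c=bot.camera('side');cv2.imwrite('pics/s10.png',cv2.resize(c['img'][240:380,260:440],None,fx=4,fy=4))"
```

```text
clock: 20.82
eef_pos: [0.5868, 0.0597, 0.1125]
tool_rot: [0.808, -0.497, -0.26, -0.179]
ft_force: [1.2, 5.3, -7.0]
grip_width: 0.0319
clk 20.82 q [-0.16   0.772  0.372  1.559  0.526 -2.306] tcp [0.5868 0.0597 0.1125] F [ 1.2  5.3 -7. ] w 0.0319
pump TCP mm [-98.9 -41.9 112.5]
tool axes in pump (cols)
 [[-0.8   -0.009  0.599]
 [-0.026  0.999 -0.02 ]
 [-0.599 -0.031 -0.8  ]]
14.118265530130598
clock: 21.95
eef_pos: [0.5868, 0.0597, 0.1125]
tool_rot: [0.808, -0.496, -0.263, -0.179]
ft_force: [1.6, 5.0, -5.7]
grip_width: 0.0314
clk 21.95 q [-0.16   0.777  0.378  1.567  0.527 -2.31 ] tcp [0.5868 0.0597 0.1125] F [ 1.6  5.  -5.7] w 0.0314
pump TCP mm [-98.8 -41.9 112.5]
tool axes in pump (cols)
 [[-0.798 -0.011  0.603]
 [-0.026  1.    -0.016]
 [-0.602 -0.028 -0.798]]
14.065745949947205
```

View pics/s10.png

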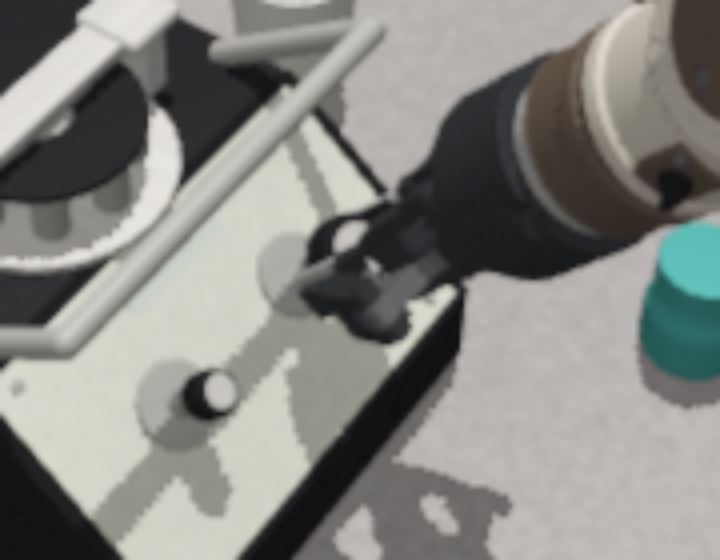

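```bash
python3 -m crank '[[[0,0,0,0,255],[0,0,0,0,100],[0,0,0,0,100],[0,0,0,0,100],[0,0,0,0,100],[0,0,-20,0,100],[0,0,-30,0,100],[0,0,-30,0,100],[0,0,-40,0,100],[0,0,0,0,100]]]'
python3 -c "
from st import *
c=bot.camera('side');cv2.imwrite('pics/s11.png',cv2.resize(c['img'][180:400,180:460],None,fx=2.7,fy=2.7))
d=bot.camera('top');cv2.imwrite('pics/t11.png',d['img'])
for u,v in((345,305),(316,338)): X=dp(c,u,v);print(np.round(inv(X),4))"
```

```text
clock: 23.25
eef_pos: [0.6159, -0.0102, 0.213]
tool_rot: [0.808, -0.496, -0.262, -0.177]
ft_force: [1.4, 0.8, -0.6]
grip_width: 0.0518
clk 23.25 q [-0.25   0.835  0.753  1.928  0.488 -2.401] tcp [ 0.6159 -0.0102  0.213 ] F [ 1.4  0.8 -0.6] w 0.0518
pump TCP mm [-174.5  -37.7  213. ]
tool axes in pump (cols)
 [[-0.799 -0.01   0.601]
 [-0.024  1.    -0.015]
 [-0.6   -0.026 -0.799]]
[-0.1016 -0.0403  0.1182]
[-0.102   0.0424  0.1186]
```

View pics/s11.png

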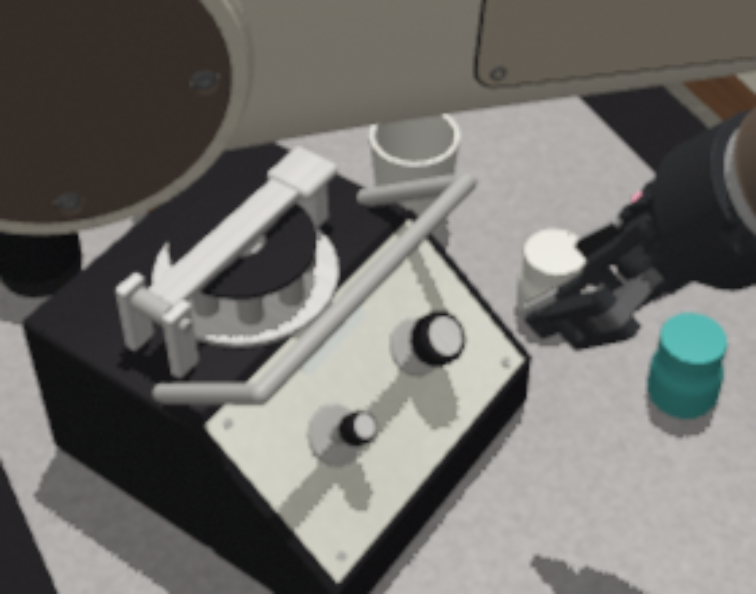

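View pics/t11.png

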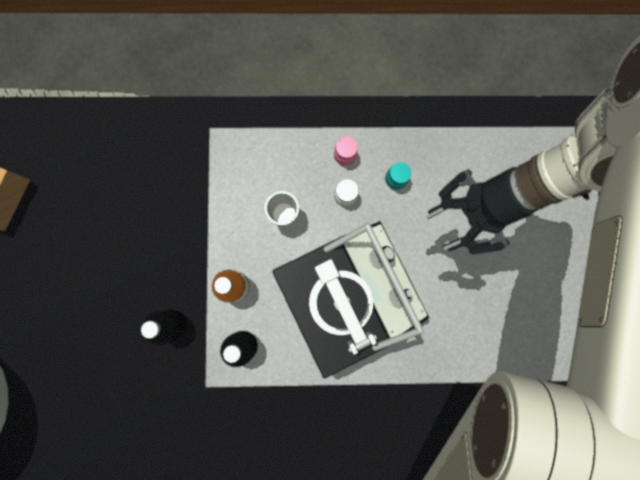

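```bash
python3 -c "
from st import *
d=bot.camera('top')
for u,v in((327,272),(358,335),(335,290)): print(np.round(inv(dp(d,u,v)),4))
bot.job_done()"
```

```text
clk 23.35 q [-0.248  0.837  0.746  1.925  0.488 -2.401] tcp [ 0.6144 -0.0085  0.2103] F [-0.5 -0.5  0. ] w 0.0519
pump TCP mm [-172.3  -37.   210.3]
tool axes in pump (cols)
 [[-0.797 -0.012  0.604]
 [-0.023  1.    -0.01 ]
 [-0.603 -0.022 -0.797]]
[ 0.0227 -0.0594  0.1804]
[0.0235 0.0617 0.1825]
[ 0.0243 -0.0251  0.1819]
the job is handed in; nothing more can be done
```

I swung the clamp arm fully down and pulled the START knob out to its stop, held it there for over a second, then let it spring home. The job was handed in at about 23.4 s of the 56 s; no verdict is reported, so this rests on my own checks.

**Clamp:** I pushed it down with the closed fingers until it met its stop, peaking at about 36 N at the wrist. The last depth readings put the arm's top at 180–183 mm along its whole length, which means it lies level.

**START knob:** The moves only shift the tool and turn it about its own axis. To come in square to the face, I tilted the tool by asking for poses beyond the arm's reach. It ended 37° from vertical instead of the ideal 40°. I gripped the knob and pulled it 14.1 mm (TCP travel) against its stop. The pull read about 8 N, near the 5.5 N spring force plus a little against the stop. After release, the knob's cap read within 1 mm of where it began.

**Bystanders and PRIME knob:** The PRIME knob, bottle, beaker and jar look the same as at the start in the last pictures. The gripper was about 100 mm clear of the knob, and the wrist force was near zero.

**One reading that disagreed:** The finger opening on the knob was 31.4–32.0 mm, not 34 mm, so the grip was probably a little off-centre or the pads gave. The knob still followed the fingers without slipping.

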